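Clear the offcuts from under the saw guard

TASK

Lift the guard of the small cut-off table by its handle until its pawl holds it on the top notch, and let go. Take the scraper block out of its wooden rest, reach in under the raised guard and wipe all three steel offcuts sideways off the table plate into the tray at its end; use the block for that, not the fingers. Then put the block back in its rest, standing flat, and leave the guard up and the mug, tin and oil can by the table where they stand.

Things in the scene. Friction and masses are not known exactly. Their poses are not given: they have to be found in the camera images.
- bed: Fixed cut-off table: steel plate 260 mm (its x) by 300 mm (y), top 45 mm above the bench. Origin: under the plate's centre at bench level; +x points away from the robot, +y left, z up. A 30 mm high fence runs along the back edge, near face at x = 115 mm. Behind it, at x = 145 to 185 mm, a square post 350 mm high with two rack teeth carries the guard. The catch tray adjoins the right (-y) edge.
- plate_centre (a point): Centre of the top face of the table plate; axes as the table's (the plate reaches 130 mm either way in x, 150 mm in y).
- tray_floor (a point): Centre of the floor of the sheet-metal catch tray at the right (-y) end of the table, 41 mm below the plate top; axes as the table's. It covers table x -20 to +130 mm, y -150 to -270 mm, is open towards the plate and has 35 mm high walls (lower than the plate) on the other three sides.
- guard (a joint): Height of the guard on its post in m: 0 fully down, 0.120 upper stop. Lifting takes about 8 N (it weighs 0.7 kg). Its spring pawl rides over two rack teeth as the guard goes up and then holds it: lifted past 0.110 and let go, it sinks to rest at 0.100 (top notch); let go short of that it may only sink to 0.050 (lower notch) or to 0.
- guard_rim (a point): Middle of the front lower rim of the guard, moves with it; axes as the table's. The guard is a grey sheet hood, 31 mm high, over the back half of the plate: table x +10 to +130 mm, y -140 to +140 mm. This rim is 65 mm above the plate with the guard down, 165 mm on the top notch.
- guard_handle (a point): Centre of the black handle bar on top of the guard, moves with it; axes as the table's: 16 mm wide (y), 16 mm high, 80 mm long (x), on two feet 34 mm either side of centre, 36 mm free under the bar. It is at table x = 45 mm, y = 0, 185 mm above the bench with the guard down.
- scraper: Loose scraper block of wood with a steel sole edge, 0.2 kg: base 140 mm long (its x), 40 mm thick (its y), 20 mm high; on it stands a flat grip 60 mm long (x -65 to -5 mm), 22 mm thick (y), reaching from 20 to 70 mm height. Origin: centre of the underside, z up. It starts in the rest, the grip towards the robot.
- scraper_grip (a point): Middle of the scraper's grip: 35 mm towards -x of the block's centre and 48 mm above its sole; axes as the scraper's. The grip is 22 mm thick along y.
- rest: Fixed shallow tray of dark wood in which the scraper lies: outside 172 mm (its x) by 72 mm (y), 16 mm high; inside 160 x 60 mm, floor 6 mm above the bench. Origin: centre of the underside. It stands on the bench to the left or to the right of the table's front.
- offcut_1: One of three alike loose sawn pieces of flat steel bar, 60 mm long (its y), 20 mm wide (its x), 10 mm thick, 0.09 kg, lying flat on the plate under the guard, lengthwise roughly from front to back. Origin: centre of the underside.
- offcut_2: One of three alike loose sawn pieces of flat steel bar, 60 mm long (its y), 20 mm wide (its x), 10 mm thick, 0.09 kg, lying flat on the plate under the guard, lengthwise roughly from front to back. Origin: centre of the underside.
- offcut_3: One of three alike loose sawn pieces of flat steel bar, 60 mm long (its y), 20 mm wide (its x), 10 mm thick, 0.09 kg, lying flat on the plate under the guard, lengthwise roughly from front to back. Origin: centre of the underside.
- tin: Bystander: open tin with a blue band, 74 mm across, 88 mm high, on the bench on the other side of the table's front from the rest. Origin: centre of the underside.
- mug: Bystander: enamel mug, 81 x 110 mm, 77 mm high, on the bench in front of the table. Origin: about 15 mm from the axis of the cup, on the underside.
- oil_can: Bystander: copper oil can with a long spout, 80 x 126 mm, 171 mm high, on the bench to the right of the catch tray. Origin: near the middle of its underside.
Things that resemble listed ones, but are neither listed nor needed, are in the scene too. Of the things that look like the scraper, the largest one is meant.

How it is judged:
By the outcome, as a careful person would: the job done as asked, in the order asked, and still so for the second after the job is handed in, with the robot touching nothing.
It also fails if it takes over 64 s, if anything falls off the work surface, if the arm or the gripper's body presses on something with over 40 N, if the wrist force passes 120 N, or if a joint passes its speed limit or range.

ROBOT

A 7-joint arm with a two-finger parallel gripper is mounted at the origin on a cart in front of the work surface, level with it; the furniture and walls round the work are solid. World frame = base frame: x ahead of the robot, y to its left, z up, the work surface at z = 0. Lengths are in m, angles in rad, forces in N, time in s.
With the tool pointing down it reaches from about 0.4 to 0.85 m from the base axis. Payload 4.5 kg.
Tool frame: the origin (TCP) lies on the front face of the gripper's body, between the roots of the fingers; the fingertips stand 64 mm ahead of it and the grasp point (between the pads) lies 45 mm ahead of it (manip.nose_length is the distance from the TCP to the fingertips, in m); z points along the fingers, y is the line along which they close (so a half turn about z gives the same grasp; the last joint's range is limited). The gripper opens to 88 mm and grips with 3 to 60 N. Pads are 18 mm wide; open, the fingers measure 123 mm over their backs; the gripper's body (75 mm by 187 mm) begins 45 mm behind the grasp point.
Start: joints at [1.314, 0.689, -0.195, 1.565, 0.157, 0.902, -0.215], TCP at [0.179, -0.599, 0.303] pointing down, gripper open.
Joint ranges: [-3.01, 3.01], [-0.46, 2.08], [-1.47, 1.51], [0.13, 2.56], [-1, 4.14], [0.04, 2.09], [-2.66, 2.66]. Speed limits (rad/s): [2.57, 2.57, 3.14, 3.14, 3.14, 3.14, 3.14].

INTERFACE

Orientations are given as a 3x3 rotation matrix whose columns are the frame's x, y, z axes.
In Python, from workcell import status, viewer, close_job, manip gives the robot as it stands.
- The arm moves only by the shell command python3 -m creep 'ROWS' [FORCE]. ROWS is JSON, a list of rows, each a list of 7 numbers: the shift along the tool's x, y, z in mm, then the turn, a rotation vector about the tool's x, y, z in degrees, then the closure, from 0 (fully open) to 1 (shut). In form: [[x, y, z, rx, ry, rz, fingers], ...]. A call has 1 to 10 rows; each row shifts and turns the commanded pose from where the row before left it, along the tool's axes as they then stand; what a row does not reach is not made up. A row lasts 1/10 s, in which the tool goes at most 50 mm and 8.59 degrees, less where a joint would pass 70% of its speed; a pose out of reach is approached as far as the arm can. A call is refused whole if a number of a shift passes 50 or a number of a turn 8.59, either way. A call with a gripper value outside its range is refused whole. The fingers move at their own pace and stop on an object; FORCE is the grip in N (left out, the last holds). Time passes only in rows, so rows that do not move let the fingers close. It gives the time, the measured TCP pose, the force, the opening and the grip force at its end, in the units of the state.
- status.sense(): the state, without advancing time (a new reading comes with each control period).
- viewer.get_image(name): name is "scene" or "side" or "wrist"; returns the picture (400x640x3 uint8, red, green, blue); there is no depth.
- viewer.camera_info(name): a dict with "fx", "fy", "cx", "cy" (pixels), "R" (3x3) and "t" (3): a world point X has camera coordinates R X + t; the wrist camera has in their place "hand_eye" (4x4, takes a point from camera to tool coordinates, whose origin is the TCP and whose axes are the flange's). Camera axes: x right, y down, z forward; pixel columns grow to the right and rows downward; lengths in m; the calibration is good to about 2 mm. A picture is of the moment at which its call begins: read the wrist's pose just before it. camera_info takes no time and is no camera call.
- close_job(): hands the job in; it is judged then, once.
The state is a dict: "time_s": time; "joint_positions": joint angles; "joint_velocities": joint speeds; "joint_efforts": joint torques, N m; "ee_pos": TCP position; "eef_rot": TCP orientation; "ft_force": force on the tool from outside, world axes, zero at the start; "moment": the same for the moment, N m; "finger_gap": finger opening in m; "finger_force": force on a finger pad.
Only numpy, scipy, OpenCV 4.12 (cv2) and the standard library are available. Lean on these libraries where they do the work, as an engineer would, in place of code of your own. Each camera call takes 0.05 s, during which the arm holds its last target. There are 200 camera calls.

## Working session

There is one attempt and no reset: what is moved stays moved. The work goes in short steps, Python scripts to look and compute and a shell command to move; the robot and the scene stay as the last step left them, time stands still between calls to the robot, and variables do not carry over. Pictures are saved under pics/ and viewed, at most 10 in all, crops included, and the job is handed in when it is done.

```bash
mkdir -p pics; ls; python3 - <<'E'
from workcell import status, viewer, manip
import cv2,numpy as np
s=status.sense(); print({k:np.round(v,3).tolist() for k,v in s.items()})
for n in("scene","side"):
    im=viewer.get_image(n); cv2.imwrite(f"pics/{n}0.png",im[...,::-1]); c=viewer.camera_info(n); print(n,{k:np.round(v,3).tolist() for k,v in c.items()})
print(viewer.camera_info("wrist"))
E
```

```text
pics
{'time_s': 0.0, 'joint_positions': [1.314, 0.69, -0.195, 1.566, 0.157, 0.902, -0.215], 'joint_velocities': [-0.001, -0.001, 0.0, -0.001, 0.001, -0.0, 0.001], 'joint_efforts': [0.0, -52.756, -1.267, -15.343, -0.053, 0.007, 0.0], 'ee_pos': [0.179, -0.598, 0.302], 'eef_rot': [[0.958, 0.287, -0.001], [0.287, -0.958, 0.002], [-0.0, -0.002, -1.0]], 'ft_force': [-1.168, 0.104, 0.936], 'moment': [0.014, -0.012, 0.037], 'finger_force': 0.0, 'finger_gap': 0.088}
scene {'fx': 437.799, 'fy': 437.799, 'cx': 318.779, 'cy': 206.627, 'R': [[-0.681, -0.732, 0.02], [-0.377, 0.326, -0.867], [0.628, -0.598, -0.498]], 't': [0.303, 0.361, 1.127]}
side {'fx': 432.032, 'fy': 432.032, 'cx': 323.691, 'cy': 194.01, 'R': [[0.995, -0.098, -0.014], [-0.074, -0.643, -0.762], [0.066, 0.759, -0.647]], 't': [-0.557, 0.056, 1.489]}
{'fx': 290.5944648662011, 'fy': 290.5944648662011, 'cx': 320.30145703298183, 'cy': 201.85496872990947, 'hand_eye': array([[-4.08502753e-04, -9.66943702e-01, -2.54989628e-01,
         6.69262524e-02],
       [ 9.99999909e-01, -4.26060345e-04,  1.36227147e-05,
         8.85542254e-04],
       [-1.21813367e-04, -2.54989599e-01,  9.66943788e-01,
        -8.20102155e-02],
       [ 0.00000000e+00,  0.00000000e+00,  0.00000000e+00,
         1.00000000e+00]])}
```

View pics/scene0.png

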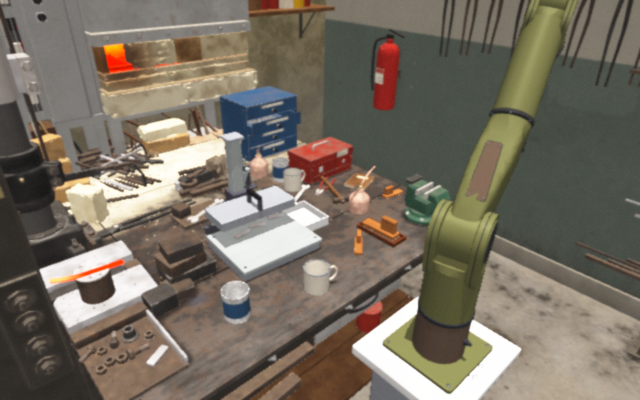

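View pics/side0.png

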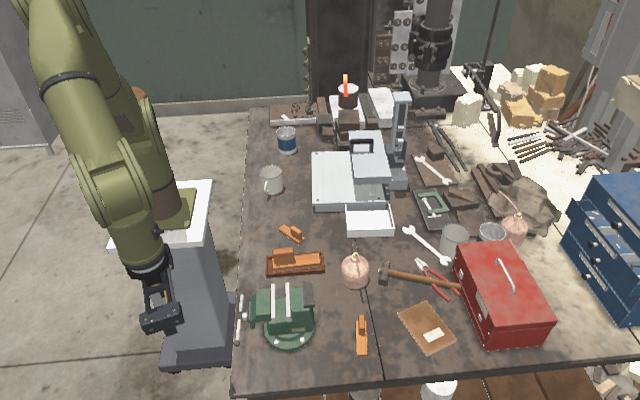

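The scene picture shows the table at about (265,235), the tin at (236,300) and the mug at (318,277). In the side picture, three things could be taken for the scraper: one in the dark wooden rest at (295,262), a small one at (291,234) and another at (361,334). The one in the rest is the largest and matches the description, so I'll crop in to check it.

```bash
python3 - <<'E'
import cv2,numpy as np
im=cv2.imread("pics/side0.png")
a=cv2.resize(im[85:235,300:420],None,fx=4,fy=4,interpolation=cv2.INTER_CUBIC)
b=cv2.resize(im[215:300,255:335],None,fx=4,fy=4,interpolation=cv2.INTER_CUBIC)
o=np.zeros((600,800,3),np.uint8);o[:,:480]=a;o[:340,480:]=b
cv2.imwrite("pics/crop1.png",o)
im=cv2.imread("pics/scene0.png")
cv2.imwrite("pics/crop2.png",cv2.resize(im[125:275,200:400],None,fx=4,fy=4,interpolation=cv2.INTER_CUBIC))
E
```

```text
(no output)
```

View pics/crop1.png

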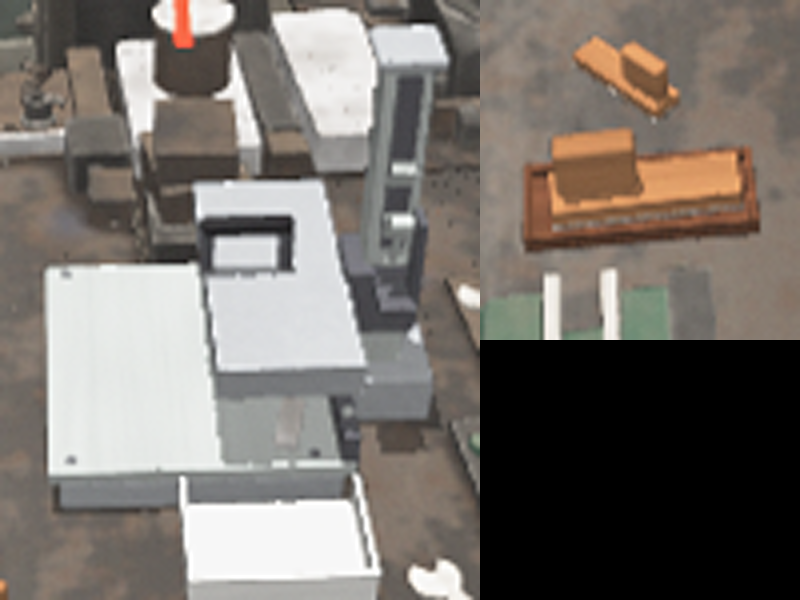

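View pics/crop2.png

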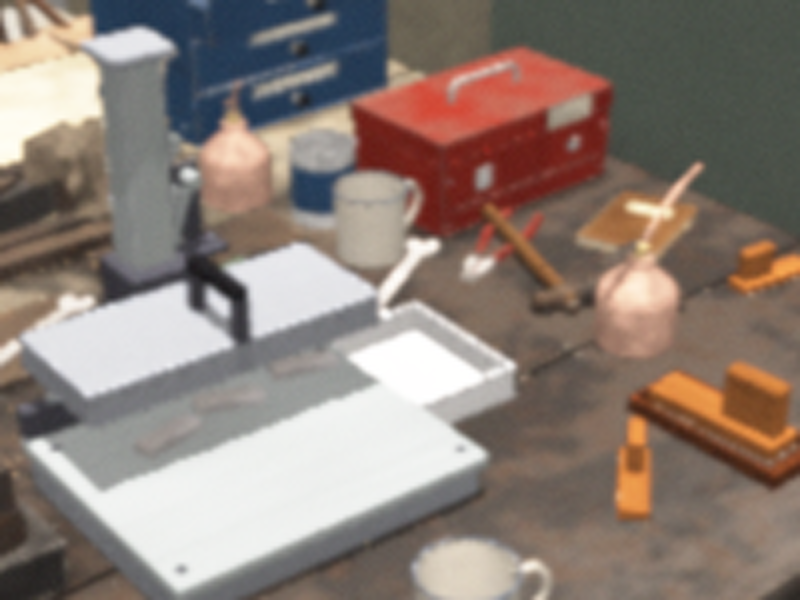

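Confirmed: the large block in the dark rest, at crop-1 (645,180), is the scraper. The two loose blocks are smaller. Crop 2 shows the three offcuts at (168,432), (228,398) and (305,360), and the handle at (220,300).

```bash
cat > h.py <<'E'
from workcell import status, viewer
import numpy as np, cv2
def ray(n,p,z,pose=None):
    c=viewer.camera_info(n); d=np.array([(p[0]-c['cx'])/c['fx'],(p[1]-c['cy'])/c['fy'],1])
    if n=='wrist':
        T=c['hand_eye']; s=pose; R=np.array(s['eef_rot']); o=R@T[:3,3]+s['ee_pos']; v=R@T[:3,:3]@d
    else: R=np.array(c['R']); o=-R.T@c['t']; v=R.T@d
    return o+v*(z-o[2])/v[2]
E
python3 - <<'E'
from h import *
A=lambda x,y:(300+x/4,85+y/4); B=lambda x,y:(255+(x-480)/4,215+y/4); C=lambda x,y:(200+x/4,125+y/4)
for t,n,p,z in [("FL","side",A(45,268),.045),("FR","side",A(48,474),.045),("BR","side",A(357,466),.045),
 ("FR","scene",C(487,462),.045),("FL","scene",C(177,597),.045),("BL","scene",C(28,447),.045),
 ("hand f","side",A(200,222),.193),("hand b","side",A(292,220),.193),("hand","scene",C(200,262),.193),("hand","scene",C(245,292),.193),
 ("off","scene",C(168,432),.055),("off","scene",C(228,398),.055),("off","scene",C(305,360),.055),("off3s","side",A(290,420),.055),
 ("restFL","side",B(527,165),.016),("BL","side",B(752,150),.016),("BR","side",B(760,232),0),("FR","side",B(525,248),0),
 ("grip","side",B(553,135),.076),("grip","side",B(632,128),.076),("grip","side",B(636,140),.076),("grip","side",B(553,148),.076),
 ("gripsc","scene",C(762,372),.076),
 ("tinBase s","scene",(236,316),0),("mug","scene",(316,290),0),("oil","side",(355,284),0),
 ("guard","side",A(195,185),.141+0),("guard","side",A(215,378),.141),("guard","side",A(365,370),.141)]:
    print(t,n,np.round(ray(n,p,z)*1000).astype(int))
E
```

```text
FL side [534 224  45]
FR side [514 -75  45]
BR side [771 -94  45]
FR scene [500 -63  45]
FL scene [522 231  45]
BL scene [769 210  45]
hand f side [658  63 193]
hand b side [735  56 193]
hand scene [711  66 193]
hand scene [646  69 193]
off scene [698 118  55]
off scene [709  49  55]
off scene [715 -41  55]
off3s side [723 -40  55]
restFL side [ 362 -265   16]
BL side [ 531 -269   16]
BR side [ 531 -335    0]
FR side [ 359 -331    0]
grip side [ 386 -292   76]
grip side [ 443 -292   76]
grip side [ 445 -304   76]
grip side [ 386 -305   76]
gripsc scene [ 410 -308   76]
tinBase s scene [435 322   0]
mug scene [368  83   0]
oil side [ 612 -384    0]
guard side [675 202 141]
guard side [650 -83 141]
guard side [770 -87 141]
```

```bash
python3 -c "
from workcell import manip; print([a for a in dir(manip) if a[0]!='_'])"
python3 -m creep '[[38,-27,0,0,0,0,0],[38,-27,0,0,0,0,0],[38,-27,0,0,0,0,0],[38,-27,0,0,0,0,0],[38,-27,0,0,0,0,0],[38,-27,0,0,0,0,0],[38,-27,0,0,0,0,0],[38,-27,0,0,0,0,0],[38,-27,0,0,0,0,0]]' 40
python3 -m creep '[[38,-27,0,0,0,0,0],[38,-27,0,0,0,0,0],[38,-27,0,0,0,0,0],[38,-27,0,0,0,0,0],[38,-27,0,0,0,0,0],[38,-27,0,0,0,0,0],[38,-27,0,0,0,0,0],[38,-27,0,0,0,0,0]]'
python3 -m creep '[[0,0,0,0,0,-8.5,0],[0,0,0,0,0,-8.5,0],[0,0,0,0,0,-8.5,0],[0,0,0,0,0,-8.5,0],[0,0,0,0,0,-8.5,0],[0,0,0,0,0,-8.5,0],[0,0,0,0,0,-8.5,0],[0,0,0,0,0,-8.5,0],[0,0,0,0,0,-8.5,0],[0,0,0,0,0,-8.5,0]]'
python3 -c "
from h import *
s=status.sense();print(np.round(s['joint_positions'],2))"
```

```text
['PlanningError', 'nose_length']
time_s: 1.0
ee_pos: [0.4379, -0.2662, 0.3026]
eef_rot: [[0.958, 0.287, -0.0], [0.287, -0.958, 0.0], [-0.0, -0.0, -1.0]]
ft_force: [0.8, -0.4, -0.9]
finger_gap: 0.0879
finger_force: 0.0
time_s: 1.8
ee_pos: [0.6671, 0.0279, 0.3023]
eef_rot: [[0.958, 0.287, -0.001], [0.287, -0.958, -0.0], [-0.001, 0.0, -1.0]]
ft_force: [0.1, -0.1, 0.1]
finger_gap: 0.0883
finger_force: 0.0
time_s: 2.8
ee_pos: [0.6662, 0.026, 0.3021]
eef_rot: [[-0.208, 0.978, -0.001], [0.978, 0.208, -0.0], [-0.0, -0.001, -1.0]]
ft_force: [-0.4, 0.4, 0.3]
finger_gap: 0.0877
finger_force: 0.0
[ 0.15  0.79 -0.52  1.42  0.41  1.05 -0.24]
```

```bash

python3 -m creep '[[0,0,0,0,0,-8.5,0],[0,0,0,0,0,-8.5,0],[0,0,0,0,0,-8.5,0],[0,0,0,0,0,-8.5,0],[0,0,0,0,0,-8.5,0],[0,0,0,0,0,-8.5,0],[0,0,0,0,0,-8.5,0],[0,0,0,0,0,-8.5,0],[0,0,0,0,0,-6.2,0]]'
python3 - <<'E'
from h import *
s=status.sense();im=viewer.get_image("wrist");cv2.imwrite("pics/w1.png",im[...,::-1])
import pickle;pickle.dump(s,open("w1.pkl","wb"));print(np.round(s['joint_positions'],2),s['ee_pos'])
E
```

```text
time_s: 3.7
ee_pos: [0.6662, 0.0258, 0.3021]
eef_rot: [[-0.998, 0.067, -0.001], [0.067, 0.998, -0.0], [0.001, -0.0, -1.0]]
ft_force: [0.4, -1.2, 0.6]
finger_gap: 0.0883
finger_force: 0.0
[ 0.29  0.86 -0.84  1.41  0.66  1.17  0.87] [0.66623148 0.02582352 0.30205257]
```

View pics/w1.png

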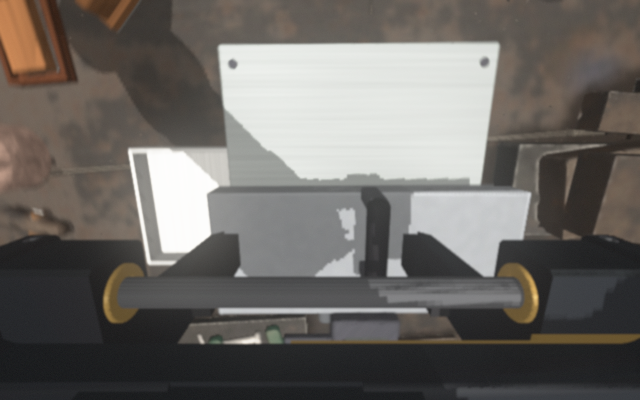

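The wrist picture shows the front plate corners at (219,44) and (498,42), and the handle bar running from (375,192) to (375,275).

```bash
python3 - <<'E'
from h import *;import pickle
s=pickle.load(open("w1.pkl","rb"))
for p,z in [((219,44),.045),((498,42),.045),((375,192),.193),((375,275),.193),((208,190),.141),((530,190),.141)]: print(p,np.round(ray("wrist",p,z,s)*1000))
E
```

```text
(219, 44) [513. -71.  45.]
(498, 42) [531. 222.  45.]
(375, 192) [649.  64. 193.]
(375, 275) [711.  62. 193.]
(208, 190) [650. -70. 141.]
(530, 190) [668. 205. 141.]
```

```bash

python3 -m creep '[[-28,40,0,0,0,0,0],[0,0,36,0,0,0,0],[0,0,36,0,0,0,0],[0,0,0,0,0,0,1],[0,0,0,0,0,0,1],[0,0,0,0,0,0,1],[0,0,0,0,0,0,1],[0,0,0,0,0,0,1]]' 40
```

```text
time_s: 4.55
ee_pos: [0.6979, 0.0641, 0.2324]
eef_rot: [[-0.997, 0.073, 0.002], [0.073, 0.997, 0.0], [-0.002, 0.001, -1.0]]
ft_force: [-0.0, 0.3, 0.1]
finger_gap: 0.0503
finger_force: 0.0
```

```bash

python3 -m creep '[[0,0,0,0,0,0,1],[0,0,0,0,0,0,1],[0,0,0,0,0,0,1],[0,0,0,0,0,0,1],[0,0,0,0,0,0,1],[0,0,0,0,0,0,1]]'
```

```text
time_s: 5.15
ee_pos: [0.6973, 0.0649, 0.2307]
eef_rot: [[-0.997, 0.071, 0.0], [0.071, 0.997, 0.001], [-0.0, 0.001, -1.0]]
ft_force: [0.1, 2.9, -1.5]
finger_gap: 0.0156
finger_force: 40.0
```

Gripped. Lift 116 mm, then open gently.

```bash

python3 -m creep '[[0,0,-12,0,0,0,1],[0,0,-16,0,0,0,1],[0,0,-16,0,0,0,1],[0,0,-16,0,0,0,1],[0,0,-16,0,0,0,1],[0,0,-16,0,0,0,1],[0,0,-12,0,0,0,1],[0,0,-12,0,0,0,1],[0,0,0,0,0,0,1]]'
```

```text
time_s: 6.05
ee_pos: [0.6973, 0.0649, 0.3471]
eef_rot: [[-0.997, 0.071, 0.0], [0.071, 0.997, 0.001], [-0.0, 0.001, -1.0]]
ft_force: [2.5, 3.3, -8.2]
finger_gap: 0.0155
finger_force: 40.0
```

```bash

python3 -m creep '[[0,0,6,0,0,0,1],[0,0,6,0,0,0,1],[0,0,3,0,0,0,1],[0,0,0,0,0,0,0],[0,0,0,0,0,0,0],[0,0,0,0,0,0,0],[0,0,0,0,0,0,0],[0,0,0,0,0,0,0]]'
python3 -m creep '[[0,0,-40,0,0,0,0],[0,0,-45,0,0,0,0]]'
python3 - <<'E'
from h import *
im=viewer.get_image("scene")[...,::-1];im2=viewer.get_image("side")[...,::-1]
o=np.zeros((600,800,3),np.uint8)
o[:300,:400]=cv2.resize(im[110:260,190:390],None,fx=2,fy=2);o[:320,440:]=cv2.resize(im2[80:240,290:470],None,fx=2,fy=2)
cv2.imwrite("pics/up.png",o)
print(np.round(status.sense()['joint_positions'],2))
E
```

```text
time_s: 6.85
ee_pos: [0.6973, 0.0637, 0.3319]
eef_rot: [[-0.997, 0.073, 0.0], [0.073, 0.997, -0.001], [-0.0, -0.001, -1.0]]
ft_force: [-1.2, 0.2, 0.6]
finger_gap: 0.0531
finger_force: 0.0
time_s: 7.05
ee_pos: [0.6967, 0.0632, 0.4159]
eef_rot: [[-0.997, 0.072, -0.004], [0.072, 0.997, -0.001], [0.004, -0.002, -1.0]]
ft_force: [0.1, 0.6, 0.8]
finger_gap: 0.0692
finger_force: 0.0
[ 0.2   0.8  -0.87  1.11  0.59  1.45  0.94]
```

View pics/up.png

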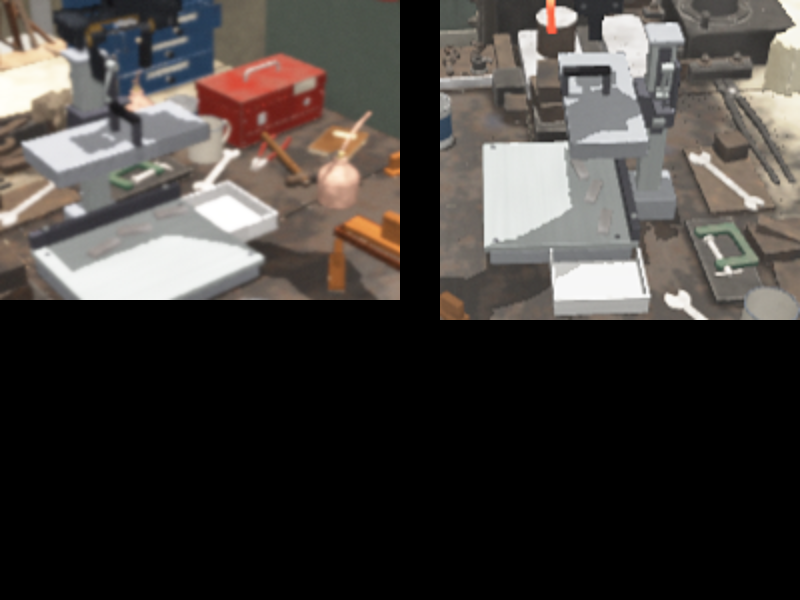

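The guard is on the top notch, with its rim well above the plate and all three offcuts visible. In the composite they lie at (103,245), (132,228) and (168,211) on the left, scene half. Next I'll check clearances around the rest and to the left of the table.

```bash
python3 - <<'E'
from h import *
for t,n,p,z in [("viseTL","side",(268,285),.1),("viseTR","side",(312,287),.1),("vise0","side",(250,295),.05),("brown top front-right","side",(338,130),.1),("brown base","side",(336,147),0),("brown lower","side",(359,123),.08)]+[("off","scene",(190+x/2,110+y/2),.055) for x,y in [(103,245),(132,228),(168,211)]]+[("offs","side",(290+(x-440)/2,80+y/2),.055) for x,y in [(578,169),(594,192),(604,219)]]:
    print(t,np.round(ray(n,p,z)*1000))
E
# back off from the post at height
python3 -m creep '[[50,0,0,0,0,0,0],[50,0,0,0,0,0,0],[50,0,0,0,0,0,0],[50,0,0,0,0,0,0]]'
```

```text
viseTL [ 373. -440.  100.]
viseTR [ 486. -458.  100.]
vise0 [ 321. -428.   50.]
brown top front-right [645. 281. 100.]
brown base [641. 312.  -0.]
brown lower [740. 355.  80.]
off [702. 117.  55.]
off [714.  49.  55.]
off [718. -33.  55.]
offs [701. 109.  55.]
offs [718.  38.  55.]
offs [722. -38.  55.]
time_s: 7.55
ee_pos: [0.4956, 0.0784, 0.4164]
eef_rot: [[-0.997, 0.073, -0.0], [0.073, 0.997, -0.0], [0.0, -0.0, -1.0]]
ft_force: [0.4, 0.6, 1.7]
finger_gap: 0.088
finger_force: 0.0
```

```bash

python3 -m creep '[[8,-42,17,0,0,0,0],[8,-42,17,0,0,0,0],[8,-42,17,0,0,0,0],[8,-42,17,0,0,0,0],[8,-42,17,0,0,0,0],[8,-42,17,0,0,0,0],[8,-42,17,0,0,0,0],[8,-42,17,0,0,0,0],[8,-46,17,0,0,0,0],[0,0,0,0,0,-3.2,0]]'
python3 -m creep '[[0,0,0,0,-7.5,0,0],[0,0,0,0,-7.5,0,0],[0,0,0,0,-7.5,0,0],[0,0,0,0,-7.5,0,0],[0,0,0,0,0,0,0]]'
python3 - <<'E'
from h import *
s=status.sense();im=viewer.get_image("wrist");cv2.imwrite("pics/w2.png",im[...,::-1])
import pickle;pickle.dump(s,open("w2.pkl","wb"));print(np.round(s['joint_positions'],2),s['ee_pos'])
E
```

```text
time_s: 8.55
ee_pos: [0.3943, -0.3039, 0.2608]
eef_rot: [[-1.0, 0.027, -0.006], [0.027, 1.0, -0.002], [0.006, -0.002, -1.0]]
ft_force: [-0.8, -0.0, -0.9]
finger_gap: 0.0879
finger_force: 0.0
time_s: 9.05
ee_pos: [0.3948, -0.3008, 0.2601]
eef_rot: [[-0.919, 0.02, 0.393], [0.014, 1.0, -0.018], [-0.393, -0.011, -0.919]]
ft_force: [0.8, 0.3, 0.1]
finger_gap: 0.0883
finger_force: 0.0
[ 1.18  0.65 -0.79  2.22  1.33  0.25  0.86] [ 0.39477157 -0.30081044  0.26012956]
```

View pics/w2.png

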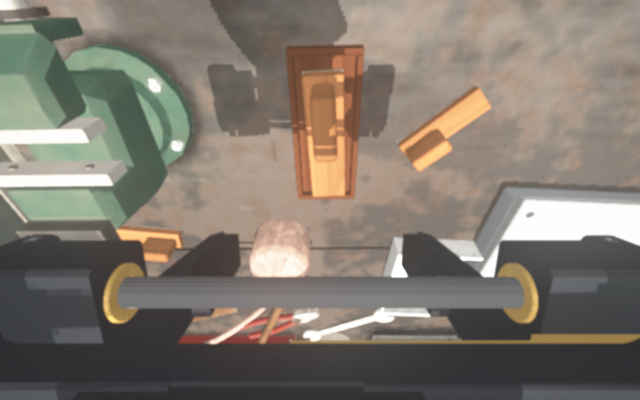

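The grip top has corners at about (310,84), (334,83), (336,160) and (315,162). The rest's outline runs through (287,47), (363,45), (357,198) and (300,198). The two loose lookalikes at (445,130) and (150,245) are clearly smaller.

```bash
python3 - <<'E'
from h import *;import pickle
s=pickle.load(open("w2.pkl","rb"))
im=cv2.imread("pics/w2.png");cv2.imwrite("pics/w2c.png",cv2.resize(im[35:210,270:380],None,fx=3.4,fy=3.4,interpolation=cv2.INTER_CUBIC))
for p,z in [((310,84),.076),((334,83),.076),((336,160),.076),((315,162),.076),((287,47),.016),((363,45),.016),((357,198),.016),((300,198),.016),((302,71),.026),((344,69),.026),((346,196),.026),((311,197),.026)]: print(p,np.round(ray("wrist",p,z,s)*1000))
E
```

```text
(310, 84) [ 371. -311.   76.]
(334, 83) [ 370. -292.   76.]
(336, 160) [ 438. -290.   76.]
(315, 162) [ 440. -309.   76.]
(287, 47) [ 355. -333.   16.]
(363, 45) [ 355. -264.   16.]
(357, 198) [ 528. -260.   16.]
(300, 198) [ 527. -332.   16.]
(302, 71) [ 373. -320.   26.]
(344, 69) [ 372. -282.   26.]
(346, 196) [ 517. -275.   26.]
(311, 197) [ 518. -318.   26.]
```

View pics/w2c.png

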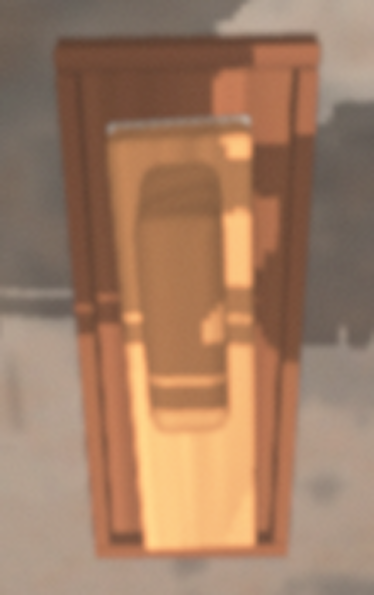

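```bash

python3 -m creep '[[18,1,37,0,0,0,0],[18,1,37,0,0,0,0],[18,1,37,0,0,0,0],[0,0,0,0,0,0,0]]'
```

```text
time_s: 9.5
ee_pos: [0.3877, -0.3, 0.17]
eef_rot: [[-0.927, 0.022, 0.375], [0.02, 1.0, -0.011], [-0.375, -0.003, -0.927]]
ft_force: [-0.5, 1.0, -0.5]
finger_gap: 0.0881
finger_force: 0.0
```

```bash

python3 -m creep '[[6,0,14,0,0,0,0],[6,0,14,0,0,0,0],[6,0,14,0,0,0,0],[6,0,14,0,0,0,0],[5,0,12,0,0,0,0],[0,0,0,0,0,0,0]]'
python3 -c "
from h import *
s=status.sense();print(np.round(s['joint_positions'],2))"
```

```text
time_s: 10.1
ee_pos: [0.389, -0.3038, 0.1042]
eef_rot: [[-0.924, 0.021, 0.381], [0.013, 1.0, -0.025], [-0.381, -0.018, -0.924]]
ft_force: [-0.1, 0.9, 0.5]
finger_gap: 0.088
finger_force: 0.0
[ 1.22  1.08 -0.91  2.3   2.16  0.62  0.19]
```

```bash

python3 -m creep '[[5,4,7,0,0,0,0],[0,0,0,0,0,0,1],[0,0,0,0,0,0,1],[0,0,0,0,0,0,1],[0,0,0,0,0,0,1],[0,0,0,0,0,0,1],[0,0,0,0,0,0,1],[0,0,0,0,0,0,1],[0,0,0,0,0,0,1],[0,0,0,0,0,0,1]]' 40
```

```text
time_s: 11.1
ee_pos: [0.3869, -0.2989, 0.0948]
eef_rot: [[-0.923, 0.021, 0.383], [0.014, 1.0, -0.022], [-0.383, -0.015, -0.923]]
ft_force: [0.1, 0.7, 0.4]
finger_gap: 0.0218
finger_force: 39.6
```

```bash
cat >> h.py <<'E'
from scipy.spatial.transform import Rotation as Ro
R0=np.array([[-0.923,0.021,0.383],[0.014,1.0,-0.022],[-0.383,-0.015,-0.923]])
TC=np.array([.652,.067]);TY=np.deg2rad(-3.8)
def tab(x,y): c,s=np.cos(TY),np.sin(TY); return TC+np.array([c*x-s*y,s*x+c*y])/1000
def totab(p): c,s=np.cos(TY),np.sin(TY); d=np.array(p[:2])-TC; return np.round(np.array([c*d[0]+s*d[1],-s*d[0]+c*d[1]])*1000,1)
def go(p,yaw):
    "tool-frame shift (mm) and turn (deg) to TCP p with block yaw (deg), from measured pose"
    s=status.sense(); R=np.array(s['eef_rot'])
    T=Ro.from_euler('z',yaw+0.9,degrees=True).as_matrix()@R0
    print('shift',np.round(R.T@(np.array(p)-s['ee_pos'])*1000,1),'turn',np.round(Ro.from_matrix(R.T@T).as_rotvec(degrees=True),2),'at',np.round(s['ee_pos'],4),'table',totab(s['ee_pos']))
E
python3 -m creep '[[-4,0,-9,0,0,0,1],[-12,0,-30,0,0,0,1],[-15,0,-37,0,0,0,1],[-15,0,-37,0,0,0,1],[-15,0,-37,0,0,0,1],[0,0,0,0,0,0,1]]'
python3 -c "
from h import *
p=tab(-132,108);print(p);go([*p,.25],-3.8);print(np.round(status.sense()['joint_positions'],2))"
```

```text
time_s: 11.7
ee_pos: [0.3809, -0.2951, 0.2332]
eef_rot: [[-0.933, 0.015, 0.36], [0.009, 1.0, -0.02], [-0.36, -0.015, -0.933]]
ft_force: [0.3, -0.3, -3.1]
finger_gap: 0.022
finger_force: 39.6
[0.52744779 0.18351071]
shift [-138.6  480.5   27.6] turn [ 1.18 -1.39  3.02] at [ 0.3809 -0.2951  0.2332] table [-246.5 -379.3]
[ 1.11  0.67 -0.69  2.27  1.6   0.22  0.6 ]
```

```bash

python3 -m creep '[[-13,44,2,0,0,0,1],[-13,44,2,0,0,0,1],[-13,44,2,0,0,0,1],[-13,44,2,0,0,0,1],[-13,44,3,0,0,0,1],[-13,44,3,0,0,0,1],[-13,44,3,0,0,0,1],[-13,44,3,0,0,0,1],[-12,44,2,0,0,0,1],[-12,44,2,0,0,0,1]]'
python3 -m creep '[[-12,40,2,0,0,0,1],[0,0,0,1,-1.4,3,1],[0,0,0,0,0,0,1]]'
python3 -c "
from h import *
p=tab(-132,108);go([*p,.25],-3.8);print(np.round(status.sense()['joint_positions'],2))"
```

```text
time_s: 12.7
ee_pos: [0.5132, 0.1395, 0.2474]
eef_rot: [[-0.934, 0.015, 0.356], [0.011, 1.0, -0.013], [-0.356, -0.008, -0.934]]
ft_force: [1.2, 0.3, -3.0]
finger_gap: 0.0221
finger_force: 39.9
time_s: 13.0
ee_pos: [0.5249, 0.1793, 0.2494]
eef_rot: [[-0.923, 0.067, 0.378], [0.06, 0.998, -0.03], [-0.379, -0.005, -0.925]]
ft_force: [-0.0, 0.1, -3.7]
finger_gap: 0.0217
finger_force: 39.9
shift [-2.4  4.3  0.3] turn [ 0.64 -0.27  0.02] at [0.5249 0.1793 0.2494] table [-134.3  103.7]
[ 0.08  0.8  -1.02  2.09  1.46  0.91 -0.35]
```

```bash

python3 -m creep '[[8,2,23,0.6,-0.3,0,1],[9,2,23,0,0,0,1],[9,0,23,0,0,0,1],[9,0,23,0,0,0,1],[0,0,0,0,0,0,1]]'
python3 - <<'E'
from h import *
p=tab(-132,108);go([*p,.138],-3.8)
s=status.sense();im=viewer.get_image("wrist");cv2.imwrite("pics/w3.png",im[...,::-1])
import pickle;pickle.dump(s,open("w3.pkl","wb"))
E
```

```text
time_s: 13.5
ee_pos: [0.527, 0.1773, 0.1483]
eef_rot: [[-0.924, 0.074, 0.376], [0.061, 0.997, -0.046], [-0.378, -0.019, -0.925]]
ft_force: [-0.9, 0.1, -2.7]
finger_gap: 0.0218
finger_force: 39.9
shift [3.8 6.4 9.4] turn [-0.29 -0.32 -0.04] at [0.527  0.1773 0.1483] table [-132.1  101.8]
```

View pics/w3.png

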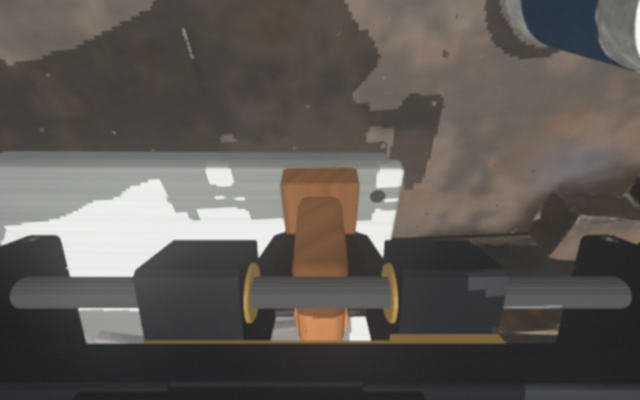

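The block is held upright at (320,220), over the front-left of the plate. The offcuts are out of view here. Next: lower, then go in under the guard.

```bash

python3 -m creep '[[4,6,9.5,-0.3,-0.3,0,1],[0,0,0,0,0,0,1]]'
python3 -c "
from h import *
go([*tab(-132,108),.137],-3.8);go([*tab(-22,108),.137],-3.8)"
```

```text
time_s: 13.75
ee_pos: [0.5287, 0.1861, 0.1421]
eef_rot: [[-0.919, 0.071, 0.387], [0.061, 0.997, -0.037], [-0.388, -0.01, -0.921]]
ft_force: [0.2, 0.3, -2.9]
finger_gap: 0.0214
finger_force: 39.9
shift [ 3.  -2.6  4.3] turn [ 0.29  0.32 -0.05] at [0.5287 0.1861 0.1421] table [-130.9  110.6]
shift [-98.4  -2.1  47. ] turn [ 0.29  0.32 -0.05] at [0.5287 0.1861 0.1421] table [-130.9  110.6]
```

```bash

python3 -m creep '[[-20,0,9,0,0,0,1],[-20,0,9,0,0,0,1],[-20,0,9,0,0,0,1],[-20,0,9,0,0,0,1],[-18,-2,9,0.3,0.3,0,1],[0,0,0,0,0,0,1],[0,0,0,0,0,0,1]]'
python3 -c "
from h import *
go([*tab(-22,108),.1355],-3.8)"
```

```text
time_s: 14.45
ee_pos: [0.6359, 0.1759, 0.1394]
eef_rot: [[-0.921, 0.074, 0.382], [0.062, 0.997, -0.043], [-0.384, -0.016, -0.923]]
ft_force: [-1.1, 0.6, -3.6]
finger_gap: 0.0219
finger_force: 39.9
shift [0.3 0.5 4.1] turn [-0.07  0.05 -0.09] at [0.6359 0.1759 0.1394] table [-23.3 107.6]
```

```bash

python3 -m creep '[[0.5,0,3.5,0,0,0,1],[0,0,0,0,0,0,1]]'
python3 - <<'E'
from h import *
go([*tab(-22,108),.1355],-3.8);go([*tab(-22,-125),.1355],-3.8)
a=viewer.get_image("side")[...,::-1][110:220,290:400];b=viewer.get_image("scene")[...,::-1][150:260,190:330]
o=np.zeros((440,800,3),np.uint8);o[:,:372]=cv2.resize(a,(372,440),interpolation=2)[:, :372];o[:336,372:]=cv2.resize(b,(428,336),interpolation=2);cv2.imwrite("pics/in.png",o)
E
```

```text
time_s: 14.65
ee_pos: [0.6359, 0.1762, 0.1347]
eef_rot: [[-0.922, 0.072, 0.381], [0.06, 0.997, -0.043], [-0.383, -0.017, -0.924]]
ft_force: [0.2, -0.2, -3.6]
finger_gap: 0.0218
finger_force: 39.9
shift [-1.5  0.1 -0.2] turn [-0.09 -0.04  0.04] at [0.6359 0.1762 0.1347] table [-23.3 107.9]
shift [  -1.1 -232.9    3.8] turn [-0.09 -0.04  0.04] at [0.6359 0.1762 0.1347] table [-23.3 107.9]
```

View pics/in.png

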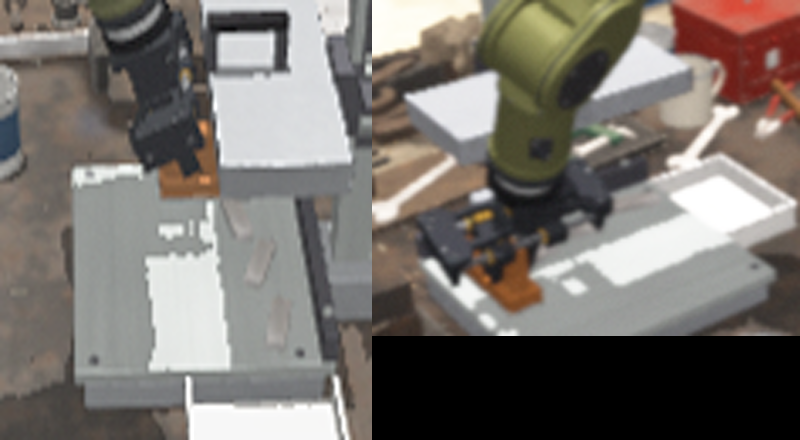

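The side half of the picture shows the block inside by the left end of the table at (190,180), clear of the guard, with the three offcuts at (235,218), (260,262) and (278,322). Wiping now.

```bash

python3 -m creep '[[-1,-10,0,0,0,0,1],[0,-14,0,0,0,0,1],[0,-14,0,0,0,0,1],[0,-14,0,0,0,0,1],[0,-14,0,0,0,0,1],[0,-14,0,0,0,0,1],[0,-14,0,0,0,0,1],[0,-14,0,0,0,0,1],[0,-14,0,0,0,0,1],[0,0,0,0,0,0,1]]'
python3 -c "
from h import *
go([*tab(-22,-20),.135],-3.8);go([*tab(-22,-142),.135],-3.8)"
```

```text
time_s: 15.75
ee_pos: [0.6289, 0.0506, 0.1369]
eef_rot: [[-0.921, 0.077, 0.381], [0.064, 0.997, -0.048], [-0.383, -0.02, -0.923]]
ft_force: [0.7, -1.0, -2.7]
finger_gap: 0.0215
finger_force: 39.9
shift [ 0.8 -2.   1.8] turn [-0.37  0.   -0.19] at [0.6289 0.0506 0.1369] table [-22.  -17.9]
shift [   0.4 -124.     4.5] turn [-0.37  0.   -0.19] at [0.6289 0.0506 0.1369] table [-22.  -17.9]
```

```bash

python3 -m creep '[[0,-12,2,-0.4,0,-0.2,1],[0,-13,0.5,0,0,0,1],[0,-13,0.5,0,0,0,1],[0,-13,0.3,0,0,0,1],[0,-13,0,0,0,0,1],[0,-13,0,0,0,0,1],[0,-12,0.3,0,0,0,1],[0,-10,0,0,0,0,1],[0,-8,0,0,0,0,1],[0,0,0,0,0,0,1]]'
python3 -c "
from h import *
go([*tab(-22,-142),.135],-3.8)"
```

```text
time_s: 16.75
ee_pos: [0.6228, -0.0549, 0.1349]
eef_rot: [[-0.922, 0.07, 0.381], [0.06, 0.997, -0.039], [-0.383, -0.013, -0.924]]
ft_force: [-0.3, -0.1, -3.1]
finger_gap: 0.0215
finger_force: 39.9
shift [  0.9 -18.5  -0.2] turn [ 0.14 -0.01  0.03] at [ 0.6228 -0.0549  0.1349] table [ -21.  -123.5]
```

```bash

python3 -m creep '[[0,-9,0,0,0,0,1],[0,-9,0,0,0,0,1],[0,-6,0,0,0,0,1],[0,0,0,0,0,0,1],[0,0,0,0,0,0,1]]'
cat > chk.py <<'E'
from h import *
def proj(n,X):
    c=viewer.camera_info(n);q=np.array(c['R'])@X+c['t'];return q[0]/q[2]*c['fx']+c['cx'],q[1]/q[2]*c['fy']+c['cy']
def blobs(n,im):
    for nm,corn,z in [("plate",[(-125,-145),(110,-145),(110,145),(-125,145)],.047),("tray",[(-15,-265),(125,-265),(125,-155),(-15,-155)],.004)]:
        P=np.array([proj(n,np.array([*tab(*c),z])) for c in corn]);m=np.zeros(im.shape[:2],np.uint8);cv2.fillPoly(m,[P.astype(np.int32)],1)
        d=im.astype(int); mm=((d[...,0]-d[...,2]>6)&(m>0)).astype(np.uint8)
        k,_,st,ce=cv2.connectedComponentsWithStats(mm)
        print(n,nm,[(st[i,4],np.round(ce[i]).tolist(),totab(ray(n,ce[i],z+.008)).tolist()) for i in range(1,k) if st[i,4]>5])
if __name__=="__main__":
    for n in("side","scene"):
        if True: blobs(n,cv2.imread(f"pics/{n}0.png")[...,::-1])
        im=viewer.get_image(n);cv2.imwrite(f"pics/{n}_w.png",im[...,::-1]);print("now");blobs(n,im)
    go([*tab(-22,-142),.135],-3.8)
E
python3 chk.py
```

```text
time_s: 17.25
ee_pos: [0.6214, -0.0767, 0.1355]
eef_rot: [[-0.922, 0.068, 0.382], [0.058, 0.998, -0.036], [-0.384, -0.011, -0.923]]
ft_force: [0.5, 0.6, -2.4]
finger_gap: 0.0218
finger_force: 39.9
side plate [(np.int32(11), [311.0, 171.0], [-129.7, 14.7]), (np.int32(50), [372.0, 189.0], [77.6, -99.2])]
side tray []
now
side plate [(np.int32(100), [327.0, 154.0], [-66.7, 120.3]), (np.int32(11), [311.0, 171.0], [-129.7, 14.7]), (np.int32(15), [351.0, 170.0], [13.9, 11.8]), (np.int32(355), [364.0, 194.0], [47.7, -122.6])]
side tray [(np.int32(13), [366.0, 213.0], [51.0, -172.1]), (np.int32(15), [373.0, 212.0], [76.5, -166.1]), (np.int32(13), [380.0, 213.0], [98.8, -172.8])]
scene plate [(np.int32(57), [275.0, 215.0], [71.3, -96.7]), (np.int32(71), [256.0, 224.0], [62.0, -11.7]), (np.int32(76), [241.0, 233.0], [42.4, 57.2])]
scene tray [(np.int32(18), [312.0, 226.0], [-10.1, -205.1]), (np.int32(10), [320.0, 224.0], [-17.9, -235.7])]
now
scene plate [(np.int32(115), [289.0, 218.0], [26.8, -128.0])]
scene tray [(np.int32(284), [297.0, 218.0], [67.4, -195.8]), (np.int32(14), [321.0, 221.0], [-7.8, -249.4]), (np.int32(24), [314.0, 225.0], [-9.3, -212.4])]
shift [1.2 2.7 0.1] turn [0.34 0.03 0.18] at [ 0.6215 -0.076   0.1356] table [ -20.9 -144.7]
```

```bash

python3 -m creep '[[0,15,-1,0,0,0,1],[0,25,0,0,0,0,1],[0,30,0,0,0,0,1],[0,0,0,0,0,0,1]]'
python3 - <<'E'
from h import *
im=viewer.get_image("side");cv2.imwrite("pics/side_x.png",im[...,::-1]);d=im.astype(int)
print("cols 340-398 step1, R-B then grey/10")
for y in range(196,240): print(y,' '.join('%2d'%v for v in (d[y,344:398].mean(-1)/10).astype(int)))
from chk import blobs; blobs("side",im)
a=viewer.get_image("scene");blobs("scene",a)
E
```

```text
time_s: 17.75
ee_pos: [0.626, 0.0021, 0.1369]
eef_rot: [[-0.922, 0.057, 0.384], [0.051, 0.998, -0.024], [-0.385, -0.003, -0.923]]
ft_force: [-0.8, 0.5, -1.8]
finger_gap: 0.0216
finger_force: 39.9
cols 340-398 step1, R-B then grey/10
196 18 17 15 15 15 15 15 15 15 23 23 23 23 22 16 15 15 15 15 15 15 15 15 15 15 15 15 15 15 15 15 15 15 15 15 15 15 15 15 16 11  6  7  7  7  7  7  9 12 12 11 11 12  8
197 22 22 20 21 16 15 15 15 15 20 23 23 23 24 17 15 15 15 15 15 15 15 15 15 15 15 15 15 15 15 15 15 15 13 11 12 15 15 15 15 11  6  6  7  7  7  7  7 11 12 11 11 12 10
198 23 23 23 23 17 15 15 21 16 14 22 23 23 23 17 15 15 15 15 15 15 15 15 15 15 15 15 15 15 15 15 15 15 12  8  8 14 15 15 15 14  8  6  6  7  6  7  7 11 11 11 11 11 12
199 23 23 23 24 17 15 15 22 17 14 22 23 23 23 17 15 15 15 15 15 15 15 15 15 15 15 15 15 15 15 15 15 15 15 13 13 15 15 15 15 16  8  6  6  6  6  7  7 11 12 11 11 11 12
200 21 21 21 21 16 15 15 17 15 14 23 23 23 23 17 15 15 15 15 15 15 15 15 15 15 15 15 15 15 15 15 16 16 16 16 16 16 16 16 16 16 12 11 11 11  9  7  7 11 12 12 12 12 12
201 15 16 16 15 16 17 16 16 16 16 21 
[... 6360 characters left out ...]
1 11 12 11 11 11 11 11 11 10  9  9  9  9  9  9 10 10 10 10 10 10 10 10  9  9
side plate [(np.int32(15), [349.0, 155.0], [13.3, 104.4]), (np.int32(11), [311.0, 171.0], [-129.7, 14.7]), (np.int32(483), [361.0, 181.0], [43.3, -52.2])]
side tray [(np.int32(11), [380.0, 212.0], [99.5, -168.9])]
scene plate [(np.int32(312), [280.0, 223.0], [16.6, -82.2]), (np.int32(21), [261.0, 218.0], [86.3, -50.0])]
scene tray [(np.int32(41), [285.0, 217.0], [98.1, -159.3]), (np.int32(12), [292.0, 214.0], [97.8, -193.2]), (np.int32(16), [307.0, 216.0], [56.6, -231.2]), (np.int32(23), [309.0, 219.0], [30.6, -223.5]), (np.int32(12), [322.0, 222.0], [-12.8, -249.4]), (np.int32(12), [312.0, 227.0], [-16.0, -199.7])]
```

```bash

python3 - <<'E'
from h import *
for p,z in [((379.5,218),.004),((377,218),.004),((382,218),.004),((379.5,203),.064),((379.5,206),.064),((365,219),.014),((365,228),.004),((373,228),.004),((373,219),.014)]: print(p,totab(ray("side",p,z)))
im=cv2.imread("pics/side_x.png").astype(int)
for y in range(200,230): print(y,[tuple(im[y,x,::-1]) for x in (360,366,374,379)][1:])
E
```

```text
(379.5, 218) [  94.8 -187.7]
(377, 218) [  86.5 -187.3]
(382, 218) [ 103.  -188.1]
(379.5, 203) [  91.6 -180. ]
(379.5, 206) [  89.7 -194.5]
(365, 219) [  44.5 -200.7]
(365, 228) [  41.7 -232.4]
(373, 228) [  67.6 -233.5]
(373, 219) [  70.8 -201.9]
200 [(np.int64(153), np.int64(157), np.int64(153)), (np.int64(155), np.int64(159), np.int64(157)), (np.int64(165), np.int64(171), np.int64(167))]
201 [(np.int64(150), np.int64(154), np.int64(151)), (np.int64(149), np.int64(152), np.int64(150)), (np.int64(152), np.int64(157), np.int64(153))]
202 [(np.int64(142), np.int64(145), np.int64(141)), (np.int64(135), np.int64(138), np.int64(135)), (np.int64(125), np.int64(129), np.int64(127))]
203 [(np.int64(131), np.int64(134), np.int64(132)), (np.int64(135), np.int64(137), np.int64(135)), (np.int64(196), np.int64(193), np.int64(190))]
204 [(np.int64(135), np.int64(138), np.int64(138)), (np.int64(132), np.int64(134), np.int64(134)), (np.int64(240), np.int64(238), np.int64(235))]
205 [(np.int64(132), np.int64(133), np.int64(136)), (np.int64(123), np.int64(124), np.int64(128)), (np.int64(221), np.int
[... 2828 characters left out ...]
(228), np.int64(226)), (np.int64(231), np.int64(229), np.int64(227)), (np.int64(247), np.int64(247), np.int64(247))]
226 [(np.int64(231), np.int64(229), np.int64(226)), (np.int64(232), np.int64(231), np.int64(228)), (np.int64(247), np.int64(247), np.int64(247))]
227 [(np.int64(231), np.int64(229), np.int64(227)), (np.int64(215), np.int64(212), np.int64(210)), (np.int64(248), np.int64(248), np.int64(247))]
228 [(np.int64(249), np.int64(249), np.int64(249)), (np.int64(238), np.int64(237), np.int64(235)), (np.int64(249), np.int64(249), np.int64(248))]
229 [(np.int64(251), np.int64(252), np.int64(252)), (np.int64(240), np.int64(240), np.int64(238)), (np.int64(226), np.int64(227), np.int64(223))]
```

Two offcuts lie flat in the tray, but the third is standing on end there at about table (95,-183). I'll tip it over gently with the block so it lies safely.

```bash
python3 -c "
from h import *
go([*tab(-22,-140),.138],-3.8)"
python3 -m creep '[[0,-25,0,0,0,0,1],[0,-25,0,0,0,0,1],[0,-22,0,0,0,0,1],[0,-10,0,0,0,0,1],[0,-8,0,0,0,0,1],[0,-8,0,0,0,0,1],[0,-8,0,0,0,0,1],[0,-8,0,0,0,0,1],[0,-8,0,0,0,0,1],[0,0,0,0,0,0,1]]'
python3 -c "
from h import *
go([*tab(-22,-185),.138],-3.8)"
```

```text
shift [  0.1 -67.4  -1.6] turn [0.44 0.04 0.31] at [ 0.6258 -0.0041  0.1359] table [-21.5 -72.6]
time_s: 18.85
ee_pos: [0.6174, -0.1301, 0.1368]
eef_rot: [[-0.922, 0.069, 0.382], [0.059, 0.998, -0.038], [-0.383, -0.013, -0.923]]
ft_force: [0.2, -0.5, -1.9]
finger_gap: 0.0212
finger_force: 39.9
shift [ 0.  14.  -1.5] turn [0.17 0.01 0.07] at [ 0.6174 -0.1301  0.1368] table [ -21.4 -199. ]
```

```bash

python3 -m creep '[[0,30,-2,0,0,0,1],[0,40,-2,0,0,0,1],[0,40,0,0,0,0,1],[30,10,-13,0,0,0,1],[36,0,-15,0,0,0,1],[36,0,-15,0,0,0,1],[36,0,-15,0,0,0,1],[10,0,-35,0,0,0,1],[-10,0,-40,0,0,0,1],[0,0,0,0,0,0,1]]'
python3 - <<'E'
from h import *
im=viewer.get_image("side");cv2.imwrite("pics/side_y.png",im[...,::-1])
from chk import blobs; blobs("side",im)
a=viewer.get_image("scene");cv2.imwrite("pics/scene_y.png",a[...,::-1]);blobs("scene",a)
print("tray, R-B;")
for y in range(200,230): print(y,' '.join('%2d'%v for v in (im[y,344:396].astype(int).mean(-1)/10)))
go([.3869,-.2989,.2],-0.9); print(np.round(status.sense()['joint_positions'],2))
E
```

```text
time_s: 19.85
ee_pos: [0.4467, 0.006, 0.2134]
eef_rot: [[-0.919, 0.063, 0.389], [0.054, 0.998, -0.034], [-0.391, -0.01, -0.921]]
ft_force: [0.7, -0.2, -2.8]
finger_gap: 0.0215
finger_force: 39.9
side plate [(np.int32(222), [320.0, 167.0], [-98.0, 38.2])]
side tray []
scene plate [(np.int32(120), [303.0, 227.0], [-50.0, -130.4])]
scene tray [(np.int32(265), [305.0, 221.0], [27.6, -202.2])]
tray, R-B;
200 23 23 23 23 23 23 23 23 23 23 23 23 23 23 17 15 15 15 15 15 15 15 15 15 15 15 15 15 16 15 15 16 16 16 16 16 16 16 16 16 16 12 11 11 11  9  7  7 11 12 12 12
201 23 23 23 23 23 23 23 23 23 23 23 23 23 23 17 16 16 16 16 15 15 15 15 15 15 15 14 15 15 15 14 15 15 15 15 15 15 16 15 15 16 14 14 14 14 10  8  7  9 11 12 12
202 20 20 20 20 19 20 20 20 20 19 19 19 19 19 16 15 15 15 15 14 14 14 14 14 14 14 14 13 13 13 13 13 13 13 13 13 13 13 13 13 13 13 13 13 13  8  7  7  7 11 11 11
203 12 12 12 12 12 12 12 12 12 12 12 12 12 12 12 13 13 13 13 13 13 13 13 13 13 13 13 13 13 13 13 13 13 13 13 13 13 13 13 13 13 13 11 11 13 11  7  7  7 11 11 11
204 13 25 17 13 13 13 13 13 13 13 13 12 12 13 13 13 13 12
[... 3548 characters left out ...]
23 23 22 23 23 23 19 23 23 22 22 22 23 24 24 24 24 24 24 25 18 13 25 20 10
227  9  9 13 25 24 24 24 24 24 24 24 24 24 24 24 24 24 24 23 23 23 23 22 22 23 24 23 23 23 21 21 21 23 20 23 23 23 23 23 23 24 24 24 24 24 24 25 24 23 25 25 14
228  9  9 13 25 24 24 24 24 24 24 24 24 24 24 24 24 24 24 24 24 24 24 24 24 24 24 24 24 24 24 23 23 24 24 24 24 24 23 22 22 24 24 24 24 24 24 24 24 24 23 24 14
229  9  9 12 25 24 24 24 24 24 24 24 24 24 24 24 25 24 24 24 24 24 24 25 25 25 24 24 25 24 24 23 23 23 23 22 22 22 21 19 18 18 18 17 17 17 17 16 16 15 15 14 10
shift [  41.7 -306.8   -2.8] turn [-0.8   0.17 -2.52] at [0.4469 0.0047 0.2102] table [-200.5  -75.8]
[ 0.41  0.8  -1.    2.45  1.88  0.84 -0.59]
```

All three offcuts now lie flat side by side in the tray. Taking the block back to the rest.

```bash

python3 -m creep '[[0,0,0,-0.8,0,-2.5,1],[6,-43,-2,0,0,0,1],[6,-43,-2,0,0,0,1],[6,-43,-2,0,0,0,1],[6,-43,-2,0,0,0,1],[5,-43,-2,0,0,0,1],[5,-43,-2,0,0,0,1],[5,-43,-2,0,0,0,1],[0,0,0,0,0,0,1],[0,0,0,0,0,0,1]]'
python3 -c "
from h import *
go([.3869,-.2989,.16],-0.9)"
```

```text
time_s: 20.95
ee_pos: [0.3977, -0.2968, 0.2102]
eef_rot: [[-0.924, 0.024, 0.381], [0.017, 1.0, -0.022], [-0.381, -0.014, -0.924]]
ft_force: [-0.2, 0.5, -2.7]
finger_gap: 0.0216
finger_force: 39.9
shift [29.1 -1.6 42.4] turn [-0.02 -0.12 -0.19] at [ 0.3977 -0.2968  0.2102] table [-229.6 -379.9]
```

```bash

python3 -m creep '[[10,-1,14,0,0,0,1],[10,0,14,0,0,0,1],[9,0,14,0,-0.1,-0.2,1],[0,0,0,0,0,0,1],[0,0,0,0,0,0,1]]'
python3 -c "
from h import *
go([.3869,-.2989,.11],-0.9)"
```

```text
time_s: 21.45
ee_pos: [0.388, -0.2957, 0.1614]
eef_rot: [[-0.923, 0.016, 0.384], [0.01, 1.0, -0.018], [-0.385, -0.013, -0.923]]
ft_force: [0.4, 0.1, -2.3]
finger_gap: 0.0218
finger_force: 39.9
shift [20.7 -2.6 47.1] turn [0.2  0.08 0.23] at [ 0.388  -0.2957  0.1614] table [-239.4 -379.4]
```

```bash

python3 -m creep '[[5,-1,12,0.2,0.1,0.2,1],[5,-1,12,0,0,0,1],[5,-1,12,0,0,0,1],[5,0,11,0,0,0,1],[0,0,0,0,0,0,1],[0,0,0,0,0,0,1]]'
python3 -c "
from h import *
go([.3869,-.2989,.0955],-0.9)"
```

```text
time_s: 22.05
ee_pos: [0.3877, -0.3007, 0.1115]
eef_rot: [[-0.923, 0.022, 0.383], [0.013, 1.0, -0.025], [-0.384, -0.018, -0.923]]
ft_force: [0.1, 0.4, -3.2]
finger_gap: 0.0218
finger_force: 39.9
shift [ 6.9  2.1 14.4] turn [-0.18  0.03  0.04] at [ 0.3877 -0.3007  0.1115] table [-239.4 -384.4]
```

```bash

python3 -m creep '[[3,1,6,-0.2,0,0,1],[2,1,5,0,0,0,1],[1.5,0,3.5,0,0,0,1],[0,0,0,0,0,0,1],[0,0,0,0,0,0,1]]'
python3 -c "
from h import *
go([.3869,-.2989,.0948],-0.9)"
```

```text
time_s: 22.55
ee_pos: [0.3866, -0.2992, 0.0948]
eef_rot: [[-0.924, 0.022, 0.383], [0.014, 1.0, -0.022], [-0.383, -0.014, -0.924]]
ft_force: [-0.8, 1.2, -2.8]
finger_gap: 0.022
finger_force: 39.9
shift [-0.3  0.3  0.1] turn [ 0.02 -0.02 -0.03] at [ 0.3866 -0.2992  0.0948] table [-240.6 -383. ]
```

```bash

python3 -m creep '[[0.6,0,1.2,0,0,0,1],[0,0,0,0,0,0,1],[0,0,0,0,0,0,1]]'
```

```text
time_s: 22.85
ee_pos: [0.3866, -0.2992, 0.0946]
eef_rot: [[-0.923, 0.021, 0.384], [0.013, 1.0, -0.022], [-0.384, -0.016, -0.923]]
ft_force: [-5.4, -1.2, 9.0]
finger_gap: 0.0217
finger_force: 39.9
```

Seated: the floor now pushes back with 9 N. Release, then withdraw straight up.

```bash

python3 -m creep '[[0,0,0,0,0,0,0.6],[0,0,0,0,0,0,0.3],[0,0,0,0,0,0,0],[0,0,0,0,0,0,0],[0,0,0,0,0,0,0],[0,0,0,0,0,0,0],[0,0,0,0,0,0,0],[0,0,0,0,0,0,0],[0,0,0,0,0,0,0]]'
python3 -m creep '[[-6,0,-15,0,0,0,0],[-12,0,-28,0,0,0,0],[-12,0,-28,0,0,0,0],[-12,0,-28,0,0,0,0],[-12,0,-28,0,0,0,0],[0,0,0,0,0,0,0],[0,0,0,0,0,0,0],[0,0,0,0,0,0,0]]'
python3 - <<'E'
from h import *
s=status.sense();im=viewer.get_image("wrist");cv2.imwrite("pics/w4.png",im[...,::-1])
hsv=cv2.cvtColor(im,cv2.COLOR_RGB2HSV)
a=viewer.get_image("side");b=viewer.get_image("scene");a0=cv2.imread("pics/side0.png")[...,::-1];b0=cv2.imread("pics/scene0.png")[...,::-1]
aL=cv2.imread("pics/side_y.png")[...,::-1]
def diff(x,y,r): x0,y0,x1,y1=r; return round(float(np.abs(x[y0:y1,x0:x1].astype(int)-y[y0:y1,x0:x1]).mean()),1)
print("rest side",diff(a,a0,(262,245,330,280)),"tin",diff(a,a0,(272,123,302,158)),"mug",diff(a,a0,(255,162,285,198)),"oil",diff(a,a0,(338,248,372,292)),"guard vs y",diff(a,aL,(345,100,410,160)))
print("scene tin",diff(b,b0,(218,278,254,325)),"mug",diff(b,b0,(300,258,340,296)),"oil",diff(b,b0,(346,180,374,215)))
# orange pixels of scraper in side image before/after
for n,x in(("0",a0),("1",a)):
    h=cv2.cvtColor(np.ascontiguousarray(x),cv2.COLOR_RGB2HSV)[245:282,262:332];m=((h[...,0]<18)&(h[...,1]>110)&(h[...,2]>150)).astype(np.uint8)
    print(n,cv2.boundingRect(m),m.sum(),np.round(cv2.minAreaRect(cv2.findNonZero(m))[2],1))
E
```

```text
time_s: 23.75
ee_pos: [0.3865, -0.2993, 0.0936]
eef_rot: [[-0.924, 0.022, 0.383], [0.014, 1.0, -0.022], [-0.383, -0.015, -0.924]]
ft_force: [0.2, 0.5, -1.1]
finger_gap: 0.0875
finger_force: 0.0
time_s: 24.55
ee_pos: [0.3874, -0.2969, 0.2306]
eef_rot: [[-0.924, 0.021, 0.382], [0.014, 1.0, -0.02], [-0.382, -0.013, -0.924]]
ft_force: [-0.3, 0.3, 0.6]
finger_gap: 0.0881
finger_force: 0.0
rest side 11.5 tin 1.1 mug 44.0 oil 1.0 guard vs y 1.4
scene tin 2.1 mug 2.3 oil 2.1
0 (7, 2, 55, 25) 493 8.1
1 (7, 3, 55, 21) 352 1.6
```

```bash
python3 -c "
from workcell import close_job; print(close_job())"
```

```text
the job is handed in; nothing more can be done
None
```

I handed the job in at 24.6 s: the guard is up on its top notch, all three offcuts lie flat in the tray, and the scraper block is back in its rest. The mug, tin and oil can show no movement in the camera checks. One offcut first landed standing on end in the tray, so I tipped it over with the block.

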